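# Unlock the cam and feed the notebook up to the punch stop

## Robot

A 6-joint arm with a two-finger parallel gripper is mounted at the origin on the work surface. World frame = base frame: x ahead of the robot, y to its left, z up, the work surface at z = 0. Lengths are in m, angles in degrees, forces in N, time in s.
With the tool pointing down it reaches from about 0.375 to 0.9 m from the base axis. Payload 3.1 kg.
Tool frame: the origin (TCP) lies at the centre of the arm's flange, where the gripper is bolted on; the fingertips stand 182 mm ahead of it and the grasp point (between the pads) lies 164 mm ahead of it; x points along the fingers, z is the direction in which the jaws open and shut, and the axes are right-handed (so a half turn about x gives the same grasp; the last joint's range is limited). The gripper opens to 87 mm and grips with 3 to 60 N. Pads are 19 mm wide; open, the fingers measure 117 mm over their backs; the gripper's body (75 mm by 190 mm) begins 51 mm behind the grasp point.
Start: joints at [-80.071, 30.224, 82.088, -0, 67.689, -10.227], TCP at [0.215, -0.587, 0.405] pointing down, gripper open.
Joint ranges: [-176.69, 176.69], [-43.24, 126.21], [12.49, 139.97], [-82, 262], [0, 151.66], [-163.58, 163.58]. Speed limits (degrees/s): [159.86, 159.86, 180, 180, 180, 180].

## Interface

Orientations are given as a 3x3 rotation matrix whose columns are the frame's x, y, z axes.
In Python, from rig import bot gives the robot as it stands.
- The arm moves only by the shell command python3 -m crank 'ROWS' [OPENING]. ROWS is JSON, a list of rows, each an object with "offset": the shift along the tool's x, y, z in m, a list of three; "spin": the turn about the tool's x in rad. A call has 1 to 12 rows; each row shifts and turns the commanded pose from where the row before left it, along the tool's axes as they then stand; what a row does not reach is not made up. A row lasts 1/10 s, in which the tool goes at most 50 mm and 8.59 degrees, less where a joint would pass 70% of its speed; a pose out of reach is approached as far as the arm can. A call is refused whole if a number of a shift passes 0.05 or a number of a turn 0.15, either way. A call with a gripper value outside its range is refused whole. OPENING is the finger opening in m, from 0 to 0.087, set as the call begins (- or left out, the last holds). The fingers move at their own pace and stop on an object; the grip force is fixed at half the most. Time passes only in rows, so rows that do not move let the fingers close. It gives the time, the measured TCP pose, the force and the opening at its end, in the units of the state.
- bot.read_state(): the state, without advancing time (a new reading comes with each control period).
- bot.capture(name): name is "scene" or "top" or "wrist"; returns a dict with "pixels" (480x640x3 uint8, blue, green, red), "depth" (480x640 float32, m along the optical axis (not along the pixel's ray), 0 where there is no reading), "K" (3x3 intrinsics, pixels), "world_to_cam" (4x4, takes a point from world to camera coordinates). Camera axes: x right, y up, looking along -z (the intrinsics and any distortion apply to the point x, -y, -z); pixel columns grow to the right and rows downward; lengths in m; the calibration is good to about 2 mm. A picture is of the moment at which its call begins.
- bot.hand_in(): hands the job in, once; it reports no verdict.
Trained networks look in a picture, given as the dict that the camera call returned (one of the last four; its "shot" number tells which), for a name from the list of things; names that differ only in an ending like _2 or _b are one class to them, and where a whole thing is asked for, a point or a joint stands for the part that bears it (a point fixed in the world has none). Each returns a list of dicts, best first, with "p" (0 to 1); they miss things now and then, are a little off and sometimes report something else, mostly with a low value. They report only what shows in the picture. A call takes as long as a camera call.
- bot.regions_of(label, picture): "region" (480x640 bool, what is visible of it) and "extent" ([centre column, centre row, width, height] in pixels, round what is visible of it).
The state is a dict: "time_s": time; "joint_positions": joint angles; "qvel": joint speeds; "tau": joint torques, N m; "position": TCP position; "tcp_rot": TCP orientation; "force": force on the tool from outside, world axes, zero at the start; "moment": the same for the moment, N m; "opening": opening from 0.0 (shut) to 1.0 (fully open).
Only numpy, scipy, OpenCV 4.12 (cv2) and the standard library are available. Lean on these libraries where they do the work, as an engineer would, in place of code of your own. Each camera call takes 0.05 s, during which the arm holds its last target.

## Task

Feed the green pocket notebook up to the back stop of the binding tray, only pushing with the fingertips and lifting nothing. First push the black handle of the red cam anticlockwise (seen from above) all the way round to its stop, so that the cam's low point faces the slide; only then push the slide forward by its green plate until it is fully home and the notebook lies square against the back stop. Leave the cam at its low point and the other things on the desk where they are.

Things in the scene. Friction and masses are not known exactly. Their poses are not given: they have to be found in the camera images.
- tray: grey binding tray, fixed: board 12 mm thick, x -135 to 180 mm, y +-120. Origin at desk height; x points forward (the slide's way, to the back stop), y left, z up. Back stop: face at x = 133.5, y -7 to 118, top 40 mm above the desk; punch head behind it 64 mm high. Side rail 22 mm high along y = 116
- cam (a joint): turn of the red cam, rad, anticlockwise from above: 0 = locked, its high side blocks the slide after at most 16 mm; pi = low point, at a stop, slide free. Range 0 to pi, starts at 0 to 0.5; the slide cannot force it round, it stays where left; about 2 N at the handle turns it. Disc of radius 30 mm, 16 mm off its axis, top 34 mm above the desk
- cam_axis (a point): point on the cam's upright axis, 46 mm above the desk, at x = 0, y = -55 mm on the tray
- cam_handle (a point): top centre of the cam's black handle: upright round post, 16 mm across, 45 mm from the axis, free from 42 to 88 mm above the desk, on a dark arm (34 to 42 mm above the desk). From the axis it lies towards the tray's -y at cam = 0, +x (the back stop) at cam = 1.57, +y at cam = pi
- slide (a joint): travel of the follower slide along the tray's +x, m: 0 = drawn back, 0.044 = fully home at its stop. Starts between 0 and 0.008; about 4 N moves it, and it stays where it is left
- slide_push (a point): middle of the rear (-x) face of the slide's upright green push plate, 60 mm above the desk; plate 10 mm thick, 70 mm wide (tray's y), top 80 mm above the desk. At slide = 0 the point is at x = -90, y = 20 mm on the tray. The slide's aluminium bar is 40 mm high, its front face 30 mm ahead of this point
- book: green pocket notebook lying flat and loose on the tray between the slide's bar and the back stop, 148 (its x) x 105 (its y) x 15 mm, 0.17 kg; origin at the centre of its underside, x along the tray's x; top 27 mm above the desk. The slide shoves it along. Home, its centre is about 59 mm ahead of the tray's origin
- stamp: rubber stamp with a turned wooden handle, 32 mm across, 62 mm tall, standing on the tray's far right corner; origin at the centre of its foot. To be left alone
- glue_stick: yellow glue stick with a white cap, 27 mm across, 88 mm tall, standing on the desk left of the tray; origin at the centre of its foot. To be left alone
- sharpener: blue pencil sharpener, 34 x 26 x 24 mm, on the desk right of the tray; origin at the centre of its underside. To be left alone
- mug: white mug, 80 mm across, 95 mm tall, on the left of the desk; origin at the centre of its foot. To be left alone
- bottle: amber bottle with a red cap, 64 mm across, 190 mm tall, on the right of the desk; origin at the centre of its foot. To be left alone
- calculator: flat black calculator, 125 x 78 x 14 mm, on the right of the desk; origin at the centre of its underside. To be left alone
- pencil_case: tan pencil case, 170 x 62 x 45 mm, on the left of the desk; origin at the centre of its underside. To be left alone

How it is judged (in metres and radians):
On the way, in this order (a step that is already met when the one before it is completed fails the run):
1. the cam is turned to its low point while the slide is still back (value of joint cam above 2.75 rad and value of joint slide below 0.02 m), for 0.1 s.
2. the slide is pushed fully home (value of joint slide above 0.04 m), for 0.1 s.
At the end, for the whole second after the job is handed in: The cam is at its low point (joint above 2.75 rad), the slide home (within 4 mm of its 44 mm stop), the notebook flat on the tray, at rest, square to the tray within 0.06 rad and its front edge within about 5 mm of the back stop (value of joint cam above 2.75 rad and value of joint slide above 0.04 m and x of book in the frame of tray above 0.0545 m and z of book in the frame of tray below 0.015 m and angle between the x axis of book and the x axis of tray, either way round below 0.06 rad and linear speed of book below 0.01 m/s); the robot touches nothing.
It fails at once if the notebook is lifted or tipped (z of book in the frame of tray above 0.022 m or angle between book's own z axis and vertical above 0.12 rad).
It fails at once if one of the other things is moved by more than 20 mm (distance of any of stamp, glue_stick, sharpener, mug, bottle, calculator, pencil_case from where it was at the start of the episode above 0.02 m).
It also fails if it takes over 48 s, if anything falls off the work surface, if the arm or the gripper's body presses on something with over 40 N, if the wrist force passes 120 N, or if a joint passes its speed limit or range.

## Working session

There is one attempt and no reset: what is moved stays moved. The work goes in short steps, Python scripts to look and compute and a shell command to move; the robot and the scene stay as the last step left them, time stands still between calls to the robot, and variables do not carry over. Pictures are saved under pics/ and viewed, and the job is handed in when it is done.

```bash
ls; mkdir -p pics
python3 - <<'E'
from rig import bot
import cv2
s=bot.read_state();print(s)
for n in("scene","top"):
    p=bot.capture(n);cv2.imwrite(f"pics/{n}0.png",p["pixels"]);print(n,p["K"],p["world_to_cam"])
E
```

```text
pics
{'time_s': 0.0, 'joint_positions': array([-8.00707112e+01,  3.02789094e+01,  8.21565272e+01, -9.10644738e-04,
        6.76892134e+01, -1.02250087e+01]), 'qvel': array([ 0.06821791, -0.04683346,  0.0228386 , -0.05172945,  0.07017572,
       -0.02089195]), 'tau': array([-6.10675725e-04, -4.40043318e+01, -1.76591170e+01,  6.31235749e-02,
        5.82262699e-02, -1.49831048e-04]), 'position': array([ 0.21533236, -0.58636679,  0.40377103]), 'tcp_rot': array([[-3.89619660e-04,  9.38766142e-01,  3.44554755e-01],
       [ 2.14042843e-03,  3.44554775e-01, -9.38763775e-01],
       [-9.99997633e-01,  3.71733971e-04, -2.14360706e-03]]), 'force': array([ 1.25421024, -0.92274234, -0.41564832]), 'moment': array([ 0.00426966,  0.01940917, -0.00445272]), 'opening': 0.9990110397912441}
scene [[508.22055439   0.         328.76816351]
 [  0.         508.22055439 246.93327715]
 [  0.           0.           1.        ]] [[ 0.0273252   0.99944748  0.01892291 -0.03348725]
 [-0.74114766  0.00755324  0.67129955  0.40691603]
 [ 0.67078572 -0.03236806  0.74094455 -1.58167635]
 [ 0.          0.          0.          1.        ]]
top [[611.83730148   0.         320.04534412]
 [  0.         611.83730148 228.78428111]
 [  0.           0.           1.        ]] [[ 0.00796026 -0.99991589  0.01023988 -0.03015989]
 [ 0.99019181  0.00931045  0.13940405 -0.61311805]
 [-0.13948766  0.00902976  0.99018264 -1.429841  ]
 [ 0.          0.          0.          1.        ]]
```

View pics/scene0.png

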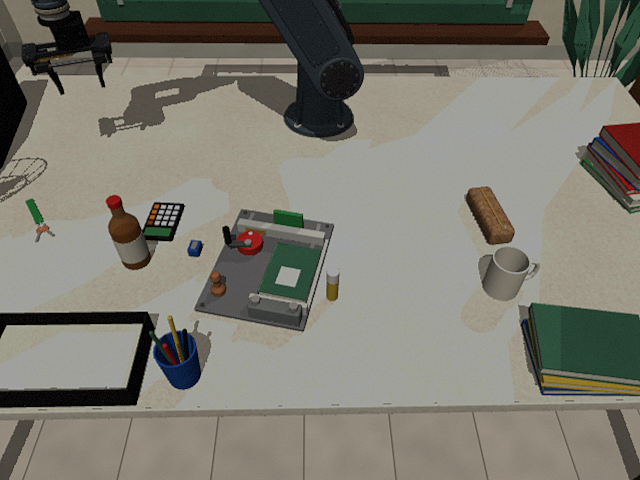

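View pics/top0.png

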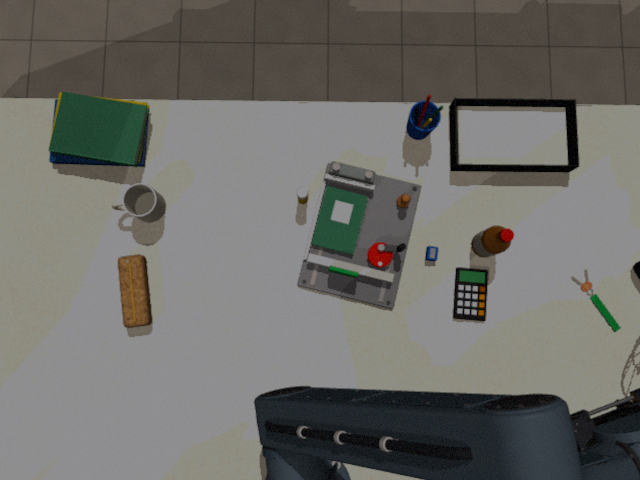

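The scene view shows the tray at about (265,268), the red cam at (250,242), its handle at (227,235) and the green plate at (288,218). In the top view the cam is at (380,255), the handle at (401,247) and the plate at (343,271). Next I'll measure these.

```bash
cat > h.py <<'E'
import numpy as np, cv2
from rig import bot
def cloud(p):
    K=p["K"];d=p["depth"];v,u=np.mgrid[:480,:640]
    x=(u-K[0,2])/K[0,0]*d;y=-(v-K[1,2])/K[1,1]*d
    c=np.stack([x,y,-d,np.ones_like(d)],-1)
    return (c@np.linalg.inv(p["world_to_cam"]).T)[...,:3]
def proj(p,X):
    c=np.atleast_2d(X)@p["world_to_cam"][:3,:3].T+p["world_to_cam"][:3,3]
    return np.stack([p["K"][0,2]+p["K"][0,0]*c[:,0]/-c[:,2],p["K"][1,2]+p["K"][1,1]*c[:,1]/c[:,2]],-1)
def ray(p,uv,z):
    K=p["K"];W=np.linalg.inv(p["world_to_cam"])
    d=W[:3,:3]@np.array([(uv[0]-K[0,2])/K[0,0],-(uv[1]-K[1,2])/K[1,1],-1]);o=W[:3,3]
    return o+d*(z-o[2])/d[2]
E
python3 - <<'E'
from h import *
np.set_printoptions(precision=4,suppress=True)
for n in("top","scene"):
    p=bot.capture(n);P=cloud(p)
    for l in("tray","cam","cam_handle","slide","slide_push","book","stamp","sharpener","glue_stick"):
        r=bot.regions_of(l,p)
        for q in r[:2]:
            m=q["region"]&(p["depth"]>0);X=P[m]
            print(n,l,round(q["p"],2),np.round(q["extent"],1),m.sum(),"med",np.median(X,0),"z",np.percentile(X[:,2],[2,50,98]))
            if l=="tray" and q is r[0]:
                t=X[abs(X[:,2]-.012)<.006]
                a=cv2.minAreaRect((t[:,:2]*1000).astype(np.float32));print("  rect",a,cv2.boxPoints(a))
                np.save(f"tray_{n}.npy",X)
E
```

```text
top tray 0.73 [357.2 234.7 127.9 150.3] 9640 med [ 0.5687 -0.1449  0.0156] z [0.0074 0.0156 0.0702]
  rect ((605.96240234375, -123.51046752929688), (240.8111114501953, 316.3822021484375), 76.42057037353516) [[ 423.9231 -203.408 ]
 [ 731.4609 -277.6923]
 [ 788.0017  -43.613 ]
 [ 480.4639   30.6714]]
top tray 0.17 [386.4 255.3  38.2  27.2] 624 med [ 0.5595 -0.1749  0.0377] z [0.0147 0.0377 0.0917]
top cam 0.95 [386.1 255.1  36.2  27.8] 559 med [ 0.559  -0.1747  0.0379] z [0.0294 0.0379 0.0913]
top cam_handle 0.75 [339.9 221.4  55.1  71.9] 2563 med [ 0.6373 -0.0733  0.0287] z [0.0212 0.0287 0.0352]
top cam_handle 0.65 [386.9 252.1  43.9  28.2] 600 med [ 0.5593 -0.1743  0.0378] z [0.0246 0.0378 0.0918]
top slide 0.7 [351.8 267.9  86.3  31.3] 904 med [ 0.5175 -0.0894  0.0426] z [0.0215 0.0426 0.0843]
top slide_push 0.94 [351.4 268.6  87.2  27.4] 911 med [ 0.5173 -0.088   0.0424] z [0.0159 0.0424 0.0843]
top book 0.59 [338.9 220.9  55.5  68.9] 2561 med [ 0.6373 -0.0734  0.0287] z [0.0207 0.0287 0.0352]
top stamp 0.73 [402.8 201.   14.1  15.2] 128 med [ 0.6824 -0.2252  0.06  ] z [0.025  0.0
[... 1161 characters left out ...]
1.7 229.1  89.8  39.9] 1643 med [ 0.5211 -0.0847  0.0388] z [0.0111 0.0388 0.0799]
scene book 0.72 [288.2 273.4  64.5  58.8] 2622 med [ 0.6474 -0.0707  0.0264] z [0.0153 0.0264 0.03  ]
scene book 0.35 [332.8 284.3  19.2  35. ] 414 med [0.7034 0.0197 0.0571] z [-0.0004  0.0571  0.0894]
scene stamp 0.72 [217.2 285.1  14.6  23.6] 286 med [ 0.6931 -0.2243  0.0342] z [0.0118 0.0342 0.0738]
scene stamp 0.23 [265.4 272.4 141.1 118.1] 8855 med [ 0.6134 -0.1431  0.0137] z [0.0036 0.0137 0.0752]
scene sharpener 0.48 [194.  248.4  16.8  13.8] 167 med [ 0.5685 -0.294   0.0216] z [0.0043 0.0216 0.0271]
scene glue_stick 0.75 [332.3 284.1  14.2  33.8] 398 med [0.7036 0.0194 0.0597] z [0.0031 0.0597 0.0894]
```

```bash
cat >> h.py <<'E'
YAW=np.radians(-13.57);O=np.array([.5838,-.1170])
R2=np.array([[np.cos(YAW),-np.sin(YAW)],[np.sin(YAW),np.cos(YAW)]])
def t2w(a,z=0): return np.r_[O+R2@np.array(a[:2])/1000,z]
def w2t(X): return (np.asarray(X)[...,:2]-O)@R2*1000
E
python3 - <<'E'
from h import *
np.set_printoptions(precision=1,suppress=True)
for n in("top","scene"):
    p=bot.capture(n);P=cloud(p);T=w2t(P);z=P[...,2]
    def st(name,m):
        print(n,name,m.sum(),"med",np.median(T[m],0),"lo",np.percentile(T[m],3,axis=0),"hi",np.percentile(T[m],97,axis=0),"z",np.median(z[m])*1000)
    I=(abs(T[...,0]-20)<170)&(abs(T[...,1])<130)&(p["depth"]>0)
    hsv=cv2.cvtColor(p["pixels"],cv2.COLOR_BGR2HSV).astype(int);H,S,V=[hsv[...,i] for i in range(3)]
    st("red top",I&((H<8)|(H>172))&(S>150)&(z>.03)&(z<.045)&(T[...,1]<0))
    A=I&(T[...,1]<0)&(abs(T[...,0])<80)
    st("handle>60",A&(z>.06)&(z<.1)); st("handle>80",A&(z>.08)&(z<.1))
    st("plate>60",I&(T[...,0]<-30)&(z>.06)&(T[...,1]>-30)); st("platetop",I&(T[...,0]<-30)&(z>.077)&(T[...,1]>-30))
    st("bar",I&(T[...,0]<-30)&(abs(z-.041)<.005))
    st("book",I&(abs(z-.028)<.005)&(H>45)&(H<90)&(S>60)&(T[...,0]>-60))
    im=p["pixels"].copy()
    for X in [t2w(a,.012) for a in((-135,-120),(-135,120),(180,120),(180,-120))]+[t2w((0,-55),.046)]:
        u=proj(p,X)[0];cv2.circle(im,tuple(np.int32(u)),2,(255,0,255),-1)
    c=(slice(130,330),slice(260,480)) if n=="top" else (slice(180,350),slice(170,370))
    cv2.imwrite(f"pics/ov_{n}.png",cv2.resize(im[c],None,fx=2.8,fy=2.8))
E
```

```text
top red top 348 med [-19.5 -55.2] lo [-42.2 -84.8] hi [  9.5 -32.8] z 36.26874332599872
top handle>60 70 med [  4.4 -96.6] lo [ -79.2 -106.4] hi [15. -3.] z 86.06819034895253
top handle>80 50 med [  7.  -98.8] lo [ -77.7 -106.8] hi [15.3 -5.7] z 88.56969131209902
top plate>60 149 med [-79.9  18.2] lo [-84.4 -14.1] hi [-74.5  51.7] z 80.45129988734345
top platetop 116 med [-79.4  19.6] lo [-84.  -13.5] hi [-74.6  51.2] z 81.48781682194017
top bar 674 med [-62.8 -11.8] lo [-73.8 -94.7] hi [-35.1 102.6] z 41.18706574902309
top book 1856 med [31.3 56.2] lo [-26.7   6.3] hi [113.9 105.2] z 28.440922993550053
scene red top 269 med [-19.7 -50.2] lo [-41.8 -81.7] hi [ 11.6 -29. ] z 33.699162607947365
scene handle>60 134 med [  9. -93.] lo [ -77.7 -104.2] hi [16.2 -1.3] z 77.38800955429743
scene handle>80 50 med [  9.3 -96.5] lo [ -75.2 -104.3] hi [16. -6.] z 86.88459074826227
scene plate>60 257 med [-76.4  22. ] lo [-83.8 -11.7] hi [-73.2  54.6] z 74.28325537042058
scene platetop 96 med [-79.1  21.7] lo [-84.7 -12. ] hi [-74.1  52.2] z 79.28067802954408
scene bar 690 med [-65.1   9.2] lo [-77.3 -92.8] hi [-53.7 104.1] z 39.49790130194647
scene book 1972 med [36.3 58.2] lo [-25.6   8.4] hi [114.2 107.7] z 26.603090716013632
```

View pics/ov_top.png

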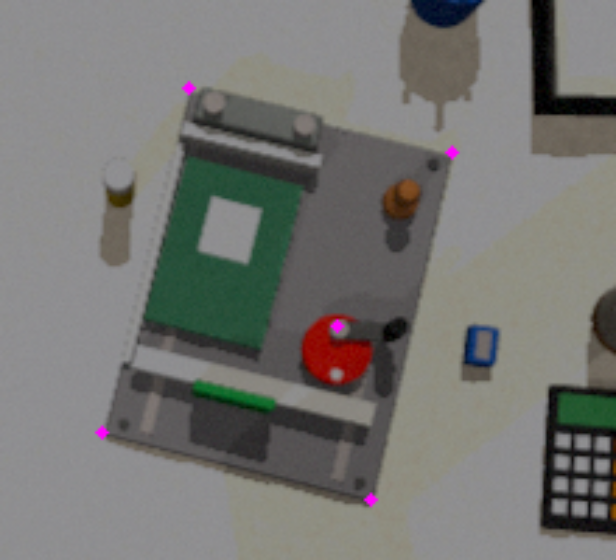

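View pics/ov_scene.png

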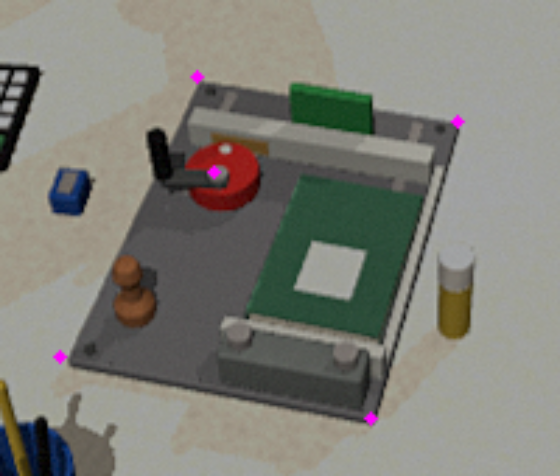

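The tray corners and cam axis reproject well, and all sizes check out. That gives cam ≈ 0.2 rad, with the handle near tray (9,-97), and slide ≈ 5 mm. I'll cage the handle between part-open fingers with the jaw axis tangential, starting by turning the wrist.

```bash
python3 -m crank '[{"offset":[0,0,0],"spin":0.14},{"offset":[0,0,0],"spin":0.14},{"offset":[0,0,0],"spin":0.14},{"offset":[0,0,0],"spin":0.14},{"offset":[0,0,0],"spin":0.14},{"offset":[0,0,0],"spin":0.14},{"offset":[0,0,0],"spin":0.14},{"offset":[0,0,0],"spin":0.14},{"offset":[0,0,0],"spin":0.14},{"offset":[0,0,0],"spin":0.14},{"offset":[0,0,0],"spin":0.14},{"offset":[0,0,0],"spin":0.12}]' 0.036
cat >> h.py <<'E'
def go(a,tipz):
    s=bot.read_state();R=s["tcp_rot"];t=t2w(a,tipz+.182)
    d=R.T@(t-s["position"]);zt=np.degrees(np.arctan2(R[1,2],R[0,2]))
    print("t",s["time_s"],"J",np.round(s["joint_positions"],1),"tip tray",np.round(w2t(s["position"]),1),"tipz",round(s["position"][2]-.182,4),"z head tray",round(zt+13.57,1),"F",np.round(s["force"],1),"open",round(s["opening"]*87,1))
    print("tool offset mm to target",np.round(d*1000,1))
E
python3 -c "
from h import *
go((9,-97.5),.22)"
```

```text
time_s: 2.4
position: [0.2154, -0.5867, 0.4048]
tcp_rot: [[-0.0, 0.255, -0.967], [-0.0, -0.967, -0.255], [-1.0, 0.0, 0.0]]
force: [-0.1, 0.4, 0.3]
opening: 0.416
t 2.4 J [-80.1  30.2  82.1  -0.   67.7  85.2] tip tray [-247.9 -543. ] tipz 0.2228 z head tray -151.7 F [-0.1  0.4  0.3] open 36.2
tool offset mm to target [   2.8 -270.3 -437.5]
```

```bash
python3 -m crank '[{"offset":[0,-0.0225,-0.0365],"spin":0},{"offset":[0,-0.0225,-0.0365],"spin":0},{"offset":[0,-0.0225,-0.0365],"spin":0},{"offset":[0,-0.0225,-0.0365],"spin":0},{"offset":[0,-0.0225,-0.0365],"spin":0},{"offset":[0,-0.0225,-0.0365],"spin":0},{"offset":[0,-0.0225,-0.0365],"spin":0},{"offset":[0,-0.0225,-0.0365],"spin":0},{"offset":[0,-0.0225,-0.0365],"spin":0},{"offset":[0,-0.0225,-0.0365],"spin":0},{"offset":[0,-0.0225,-0.0365],"spin":0},{"offset":[0,-0.0225,-0.0365],"spin":0}]'
python3 - <<'E'
from h import *
go((9,-97.5),.22)
p=bot.capture("wrist");cv2.imwrite("pics/w1.png",p["pixels"])
P=cloud(p);T=w2t(P);z=P[...,2]
m=(z>.08)&(z<.095)&(abs(T[...,0]-9)<25)&(abs(T[...,1]+97)<25)&(p["depth"]>0)
print(m.sum(),T[m].mean(0) if m.any() else 0, T[m].min(0),T[m].max(0))
E
```

```text
time_s: 3.6
position: [0.5693, -0.2108, 0.4049]
tcp_rot: [[0.0, 0.26, -0.966], [-0.0, -0.966, -0.26], [-1.0, 0.0, -0.0]]
force: [0.3, -0.1, -0.2]
opening: 0.41
t 3.6 J [-30.8  28.8  84.8  -0.   66.4 134.1] tip tray [  8.  -94.6] tipz 0.2229 z head tray -151.4 F [ 0.3 -0.1 -0.2] open 35.7
tool offset mm to target [2.9 3.1 0.5]
363 [  8.61450071 -99.44262218] [   0.31609941 -106.73710843] [ 16.2368329  -90.95998646]
```

View pics/w1.png

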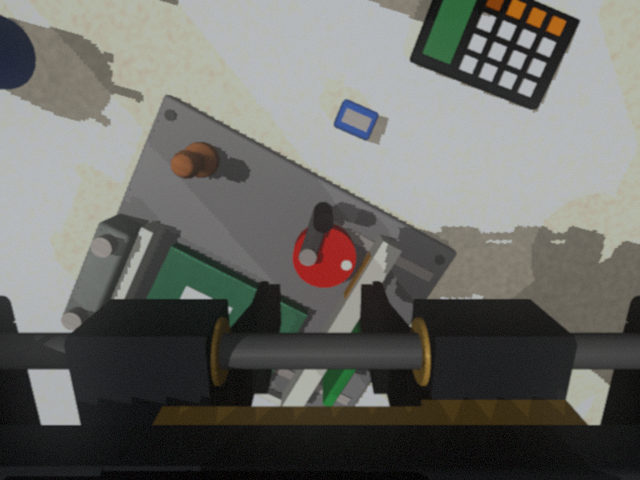

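The wrist picture shows the handle at (322,215) on the red cam (325,257). Measured, its top is at tray (8.5,-99), which agrees with the 45 mm radius. I'll descend around it next.

```bash
python3 -m crank '[{"offset":[0,0.004,0.0015],"spin":0},{"offset":[0.04,0,0],"spin":0},{"offset":[0.04,0,0],"spin":0},{"offset":[0.03,0,0],"spin":0},{"offset":[0.03,0,0],"spin":0},{"offset":[0.02,0,0],"spin":0},{"offset":[0.006,0,0],"spin":0},{"offset":[0,0,0],"spin":0}]'
python3 - <<'E'
from h import *
go((8.5,-99),.055)
p=bot.capture("wrist");cv2.imwrite("pics/w2.png",p["pixels"])
E
```

```text
time_s: 4.45
position: [0.5673, -0.2174, 0.238]
tcp_rot: [[-0.002, 0.258, -0.966], [0.001, -0.966, -0.258], [-1.0, -0.001, 0.001]]
force: [-0.1, 0.5, 0.0]
opening: 0.411
t 4.45 J [-31.5  41.7  91.7  -0.   46.7 133.5] tip tray [   7.5 -101.4] tipz 0.056 z head tray -151.5 F [-0.1  0.5  0. ] open 35.8
tool offset mm to target [ 1.  -1.6 -2. ]
```

View pics/w2.png

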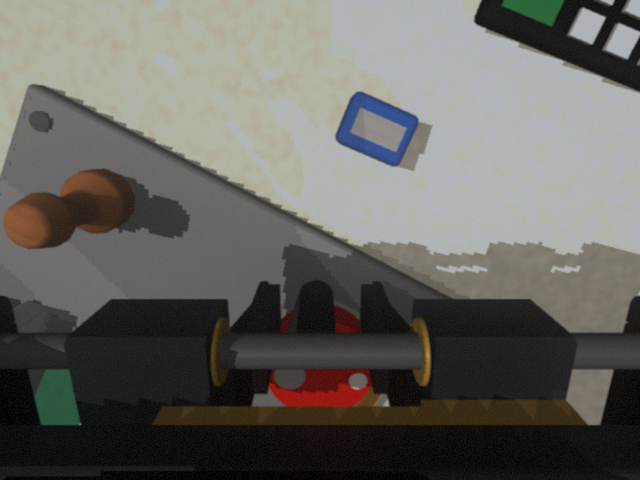

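The post shows between the fingers at (317,310), and the cage is good. Starting the arc.

```bash
python3 -m crank '[{"offset":[0,0.0015,-0.0056],"spin":-0.13},{"offset":[0,0.0015,-0.0056],"spin":-0.13},{"offset":[0,0.0015,-0.0056],"spin":-0.13},{"offset":[0,0.0015,-0.0056],"spin":-0.13},{"offset":[0,0.0015,-0.0056],"spin":-0.13},{"offset":[0,0.0015,-0.0056],"spin":-0.13}]'
cat >> h.py <<'E'
def arc():
    s=bot.read_state();q=w2t(s["position"])-[0,-55];R=s["tcp_rot"]
    a=np.arctan2(q[0],-q[1])%(2*np.pi);zt=np.degrees(np.arctan2(R[1,2],R[0,2]))+13.57
    print("tip r",np.linalg.norm(q),"ang",a,"lead deg",((zt+180-np.degrees(a))+180)%360-180,"F",s["force"],"J6",s["joint_positions"][5])
E
python3 - <<'E'
from h import *
arc(); go((0,-10),.055)
E
```

```text
time_s: 5.1
position: [0.6, -0.2063, 0.2406]
tcp_rot: [[0.001, 0.866, -0.499], [-0.002, -0.499, -0.866], [-1.0, 0.001, 0.001]]
force: [-2.4, -0.5, 0.9]
opening: 0.413
tip r 46.13471226982088 ang 0.9189425223571908 lead deg 20.97257214669139 F [-2.39355278 -0.4567709   0.87125101] J6 90.97189597837875
t 5.1 J [-29.   42.9  87.5  -0.1  49.5  91. ] tip tray [ 36.7 -83. ] tipz 0.0586 z head tray -106.4 F [-2.4 -0.5  0.9] open 35.9
tool offset mm to target [  3.5 -55.8 -59.7]
```

```bash
python3 -m crank '[{"offset":[0.001,0.0015,-0.0056],"spin":-0.13},{"offset":[0.001,0.0015,-0.0056],"spin":-0.13},{"offset":[0.001,0.0015,-0.0056],"spin":-0.13},{"offset":[0,0.0015,-0.0056],"spin":-0.13},{"offset":[0,0.0015,-0.0056],"spin":-0.13},{"offset":[0,0.0015,-0.0056],"spin":-0.13},{"offset":[0,0.0015,-0.0056],"spin":-0.13},{"offset":[0,0.0015,-0.0056],"spin":-0.13},{"offset":[0,0.0015,-0.0056],"spin":-0.13},{"offset":[0,0.0015,-0.0056],"spin":-0.13},{"offset":[0,0.0015,-0.0056],"spin":-0.13}]'
python3 - <<'E'
from h import *
arc(); go((0,-10),.055)
E
```

```text
time_s: 6.2
position: [0.6106, -0.1491, 0.2384]
tcp_rot: [[0.011, 0.616, 0.788], [-0.005, 0.788, -0.616], [-1.0, 0.003, 0.012]]
force: [4.9, -1.8, -4.0]
opening: 0.416
tip r 45.07438439424079 ang 2.3003285520174743 lead deg 23.737938728244075 F [ 4.92925862 -1.84265246 -4.00522139] J6 14.14938695809274
t 6.2 J [-23.9  42.7  88.7  -0.   47.9  14.1] tip tray [ 33.6 -25. ] tipz 0.0564 z head tray -24.5 F [ 4.9 -1.8 -4. ] open 36.2
tool offset mm to target [  1.   -0.3 -36.8]
```

```bash
python3 -m crank '[{"offset":[0,0.0015,-0.0056],"spin":-0.13},{"offset":[0,0.0015,-0.0056],"spin":-0.13},{"offset":[0,0.0015,-0.0056],"spin":-0.13},{"offset":[0,0.0015,-0.0056],"spin":-0.13},{"offset":[0,0.0015,-0.0056],"spin":-0.13},{"offset":[0,0.0015,-0.0056],"spin":-0.13},{"offset":[0,0,0],"spin":0}]'
python3 - <<'E'
from h import *
arc(); go((0,-10),.055)
E
```

```text
time_s: 6.9
position: [0.584, -0.1272, 0.2386]
tcp_rot: [[0.015, -0.111, 0.994], [-0.0, 0.994, 0.111], [-1.0, -0.002, 0.015]]
force: [10.0, 8.7, -1.7]
opening: 0.417
tip r 45.21537971471333 ang 3.085343965449063 lead deg 23.18105437130157 F [10.012349    8.66675992 -1.68095761] J6 -29.784881163739858
t 6.9 J [-23.1  41.   93.5   0.5  44.7 -29.8] tip tray [ 2.5 -9.9] tipz 0.0566 z head tray 20.0 F [10.   8.7 -1.7] open 36.2
tool offset mm to target [ 1.6  0.7 -2.5]
```

Run:
```python
from h import *
p=bot.capture("scene");cv2.imwrite("pics/s2.png",cv2.resize(p["pixels"][170:350,160:380],None,fx=3,fy=3))
p=bot.capture("wrist");cv2.imwrite("pics/w3.png",p["pixels"])
```

```text
(no output)
```

View pics/s2.png

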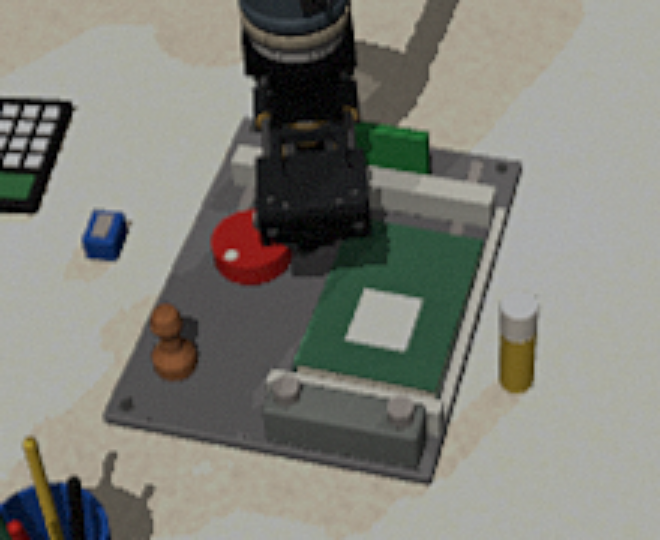

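View pics/w3.png

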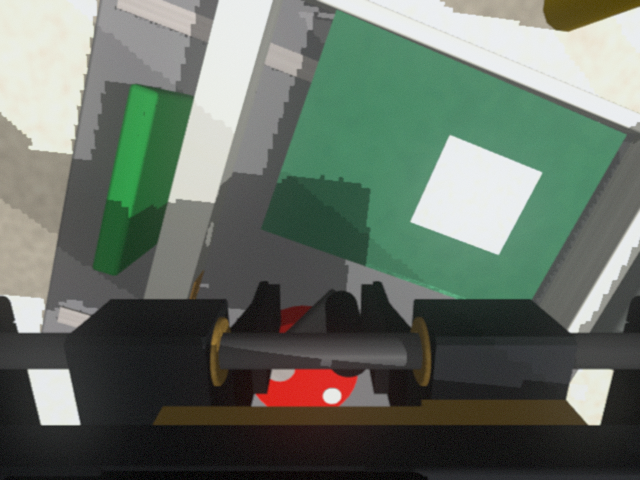

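The scene view shows the cam nearly round, with its high side at crop (245,260) facing the stop and the slide still back. The wrist view has the post against the trailing finger at (345,310). A few mm more.

```bash
python3 -m crank '[{"offset":[0,0.0012,-0.004],"spin":-0.08},{"offset":[0,0.0012,-0.004],"spin":-0.08},{"offset":[0,0,0],"spin":0}]'
python3 - <<'E'
from h import *
arc(); go((0,-10),.055)
E
```

```text
time_s: 7.3
position: [0.5755, -0.1252, 0.2389]
tcp_rot: [[0.014, -0.267, 0.964], [0.002, 0.964, 0.267], [-1.0, -0.002, 0.014]]
force: [9.3, 13.3, 0.7]
opening: 0.415
tip r 45.54796926603867 ang 3.276249586195062 lead deg 21.343973376216468 F [ 9.27529576 13.28344473  0.68969749] J6 -39.130723254765975
t 7.3 J [-23.2  40.6  94.7   0.6  44.  -39.1] tip tray [-6.1 -9.9] tipz 0.0569 z head tray 29.1 F [ 9.3 13.3  0.7] open 36.1
tool offset mm to target [ 2.  -3.1  5.3]
```

```bash
python3 -m crank '[{"offset":[0,0.0015,-0.0025],"spin":0},{"offset":[0,0,0],"spin":0}]'
python3 - <<'E'
from h import *
arc(); go((0,-10),.055)
p=bot.capture("wrist");cv2.imwrite("pics/w4.png",p["pixels"])
P=cloud(p);T=w2t(P);z=P[...,2]
m=(z>.08)&(z<.095)&(abs(T[...,0])<30)&(abs(T[...,1]+10)<14)&(p["depth"]>0);print(m.sum())
E
```

```text
time_s: 7.5
position: [0.5716, -0.1256, 0.2387]
tcp_rot: [[0.009, -0.268, 0.963], [-0.001, 0.963, 0.268], [-1.0, -0.004, 0.009]]
force: [2.5, 4.1, 0.6]
opening: 0.413
tip r 44.84210129465784 ang 3.3636856476646653 lead deg 16.378174130630043 F [2.53558623 4.09595721 0.55629294] J6 -39.05229391587207
t 7.5 J [-23.4  40.4  95.2   0.2  43.8 -39.1] tip tray [ -9.9 -11.3] tipz 0.0567 z head tray 29.1 F [2.5 4.1 0.6] open 36.0
tool offset mm to target [ 1.8 -3.7  9.2]
634
```

View pics/w4.png

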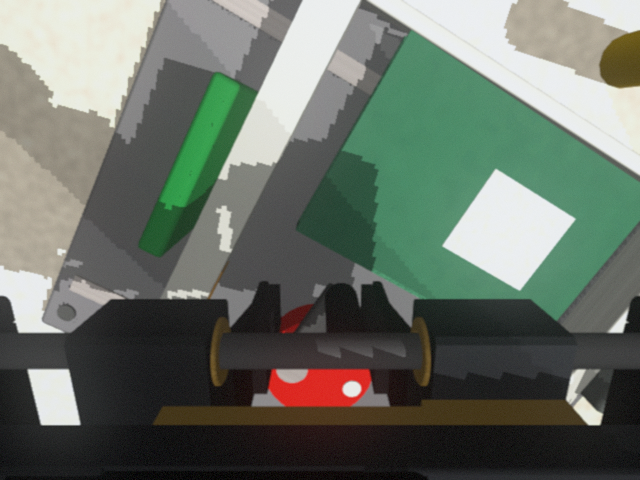

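```bash
python3 -m crank '[{"offset":[0,0.001,-0.002],"spin":0},{"offset":[0,0.001,-0.002],"spin":0},{"offset":[0,0,0],"spin":0}]'
python3 - <<'E'
from h import *
arc()
E
```

```text
time_s: 7.85
position: [0.5679, -0.1256, 0.2386]
tcp_rot: [[0.013, -0.266, 0.964], [-0.002, 0.964, 0.266], [-1.0, -0.006, 0.012]]
force: [7.5, 3.9, -0.7]
opening: 0.418
tip r 44.916314620021915 ang 3.444440453004962 lead deg 11.66991772047885 F [ 7.50905919  3.94104537 -0.67814606] J6 -39.146653557269836
```

```bash
python3 -m crank '[{"offset":[0,-0.002,0.004],"spin":0},{"offset":[0,-0.001,0.003],"spin":0},{"offset":[-0.02,0,0],"spin":0},{"offset":[-0.04,0,0],"spin":0},{"offset":[-0.04,0,0],"spin":0},{"offset":[-0.04,0,0],"spin":0},{"offset":[0,0,0],"spin":0}]'
python3 - <<'E'
from h import *
go((-130,20),.2)
p=bot.capture("wrist");cv2.imwrite("pics/w5.png",p["pixels"])
P=cloud(p);T=w2t(P);z=P[...,2]
m=(z>.078)&(z<.097)&(abs(T[...,0])<30)&(abs(T[...,1]+10)<25)&(p["depth"]>0);print("wrist",m.sum(),T[m].mean(0),T[m].min(0),T[m].max(0))
for n in("scene","top"):
    p=bot.capture(n);cv2.imwrite(f"pics/{n}5.png",cv2.resize(p["pixels"][130:350,160:480],None,fx=2.4,fy=2.4))
    P=cloud(p);T=w2t(P);z=P[...,2]
    m=(z>.078)&(z<.097)&(abs(T[...,0])<30)&(abs(T[...,1]+10)<25)&(p["depth"]>0);print(n,m.sum(),np.median(T[m],0))
E
```

```text
time_s: 8.55
position: [0.5739, -0.1275, 0.3825]
tcp_rot: [[0.012, -0.268, 0.963], [-0.006, 0.963, 0.268], [-1.0, -0.009, 0.01]]
force: [0.9, -0.1, -0.3]
opening: 0.414
t 8.55 J [-23.4  28.7  89.1  -0.   61.4 -38.9] tip tray [ -7.2 -12.5] tipz 0.2005 z head tray 29.1 F [ 0.9 -0.1 -0.3] open 36.1
tool offset mm to target [ -1.2  88.1 -91.5]
wrist 444 [-0.27995106 -8.33023734] [ -7.60621043 -17.18325982] [ 8.30977313 -1.23462724]
scene 49 [ 1.21317212 -8.19439187]
top 0 [nan nan]
  return _methods._mean(a, axis=axis, dtype=dtype,
  ret = um.true_divide(
```

View pics/w5.png

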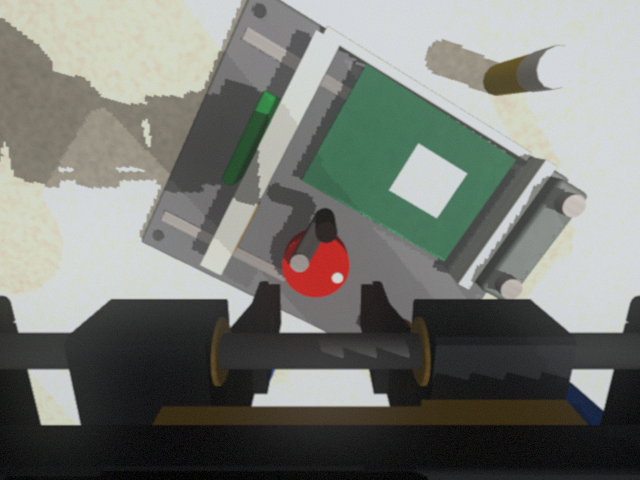

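The wrist picture shows the handle at (325,222) and the cam's low side facing the slide. The handle measures tray (-0.3,-8.3), so cam ≈ π, and the slide is still back. Next I'll close the fingers, square the wrist and go behind the green plate.

```bash
python3 -m crank '[{"offset":[0,0.0295,-0.0305],"spin":0},{"offset":[0,0.0295,-0.0305],"spin":0},{"offset":[0,0.0295,-0.0305],"spin":0},{"offset":[0,0,0],"spin":-0.14},{"offset":[0,0,0],"spin":-0.14},{"offset":[0,0,0],"spin":-0.14},{"offset":[0,0,0],"spin":-0.14},{"offset":[0,0,0],"spin":-0.14},{"offset":[0,0,0],"spin":-0.14},{"offset":[0,0,0],"spin":-0.14},{"offset":[0,0,0],"spin":-0.08},{"offset":[0,0,0],"spin":0}]' 0
python3 - <<'E'
from h import *
go((-130,20),.055)
p=bot.capture("wrist");cv2.imwrite("pics/w6.png",p["pixels"])
P=cloud(p);T=w2t(P);z=P[...,2]
m=(z>.07)&(z<.09)&(T[...,0]>-110)&(T[...,0]<-50)&(abs(T[...,1]-20)<50)&(p["depth"]>0);print("plate",m.sum(),np.percentile(T[m],[2,50,98],axis=0))
E
```

```text
time_s: 9.9
position: [0.4599, -0.0657, 0.3743]
tcp_rot: [[-0.004, -0.971, 0.238], [0.001, 0.238, 0.971], [-1.0, 0.004, 0.0]]
force: [0.3, 0.3, -0.8]
opening: 0.007
t 9.9 J [-22.   20.7 106.3  -0.   53.2 -98.2] tip tray [-132.4   20.8] tipz 0.1923 z head tray 89.8 F [ 0.3  0.3 -0.8] open 0.6
tool offset mm to target [137.3  -3.   -0.8]
plate 361 [[-84.62861406 -13.0577496 ]
 [-83.93991684  21.35789747]
 [-81.79797366  54.30073995]]
```

View pics/w6.png

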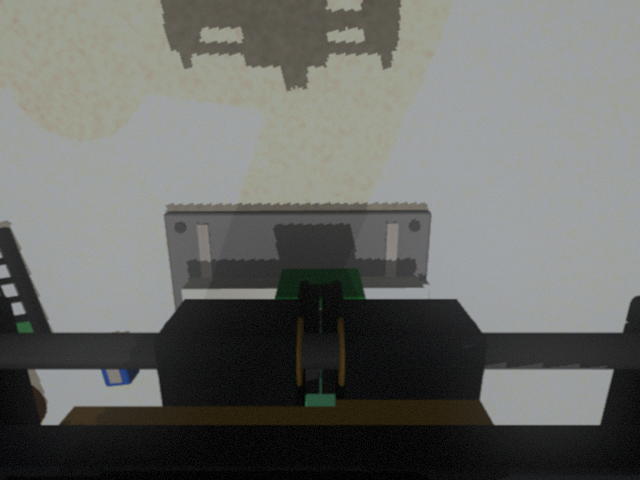

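The plate is at (320,285) straight ahead of the shut fingers, with its rear face at tray x = -84.8 (slide ≈ 5 mm). Descending, then approaching.

```bash
python3 -m crank '[{"offset":[0.04,0,0],"spin":0},{"offset":[0.04,0,0],"spin":0},{"offset":[0.035,0,0],"spin":0},{"offset":[0.02,0,0],"spin":0},{"offset":[0,0,0],"spin":0},{"offset":[0,-0.01,0],"spin":0},{"offset":[0,-0.01,0],"spin":0},{"offset":[0,-0.006,0],"spin":0},{"offset":[0,0,0],"spin":0}]'
python3 -c "
from h import *
go((-56,20),.055)"
```

```text
time_s: 10.85
position: [0.4876, -0.0726, 0.242]
tcp_rot: [[0.005, -0.971, 0.238], [-0.002, 0.238, 0.971], [-1.0, -0.005, -0.001]]
force: [0.5, 0.5, -0.4]
opening: 0.005
t 10.85 J [-21.5  35.9 108.6  -0.   35.2 -97.7] tip tray [-103.9   20.6] tipz 0.06 z head tray 89.8 F [ 0.5  0.5 -0.4] open 0.5
tool offset mm to target [  5.2 -47.9  -0.4]
```

```bash
python3 -m crank '[{"offset":[0.002,-0.004,0],"spin":0},{"offset":[0.002,-0.004,0],"spin":0},{"offset":[0,-0.004,0],"spin":0},{"offset":[0,-0.004,0],"spin":0},{"offset":[0,-0.004,0],"spin":0},{"offset":[0,-0.004,0],"spin":0},{"offset":[0,-0.004,0],"spin":0},{"offset":[0,-0.004,0],"spin":0}]'
python3 -c "
from h import *
go((-56,20),.055)"
```

```text
time_s: 11.65
position: [0.5169, -0.0794, 0.2365]
tcp_rot: [[-0.001, -0.971, 0.238], [0.001, 0.238, 0.971], [-1.0, 0.001, 0.0]]
force: [-3.2, 1.8, -0.1]
opening: 0.004
t 11.65 J [-21.   37.8 104.3   0.   38.  -97.3] tip tray [-73.9  20.8] tipz 0.0545 z head tray 89.8 F [-3.2  1.8 -0.1] open 0.3
tool offset mm to target [ -0.5 -17.9  -0.8]
```

```bash
python3 -m crank '[{"offset":[0,-0.004,0],"spin":0},{"offset":[0,-0.004,0],"spin":0},{"offset":[0,-0.003,0],"spin":0},{"offset":[0,-0.002,0],"spin":0},{"offset":[0,0,0],"spin":0}]'
python3 -c "
from h import *
go((-56,20),.055)"
```

```text
time_s: 12.15
position: [0.5298, -0.0827, 0.2366]
tcp_rot: [[0.001, -0.971, 0.238], [-0.0, 0.238, 0.971], [-1.0, -0.001, 0.0]]
force: [-2.9, 2.4, -1.9]
opening: 0.006
t 12.15 J [-20.8  38.4 102.4   0.   39.3 -97.1] tip tray [-60.5  20.7] tipz 0.0546 z head tray 89.8 F [-2.9  2.4 -1.9] open 0.5
tool offset mm to target [-0.4 -4.5 -0.7]
```

Now small steps until the stop shows in the force.

```bash
python3 -m crank '[{"offset":[0,-0.002,0],"spin":0},{"offset":[0,-0.002,0],"spin":0},{"offset":[0,0,0],"spin":0}]'
python3 -c "
from h import *
go((-56,20),.055)"
python3 -m crank '[{"offset":[0,-0.0015,0],"spin":0},{"offset":[0,-0.0015,0],"spin":0},{"offset":[0,0,0],"spin":0}]'
python3 -c "
from h import *
go((-56,20),.055)"
```

```text
time_s: 12.45
position: [0.5329, -0.0835, 0.2367]
tcp_rot: [[-0.002, -0.971, 0.237], [0.001, 0.237, 0.971], [-1.0, 0.002, 0.0]]
force: [-4.4, 2.9, 0.5]
opening: 0.008
t 12.45 J [-20.8  38.5 101.8  -0.   39.8 -97. ] tip tray [-57.3  20.7] tipz 0.0547 z head tray 89.8 F [-4.4  2.9  0.5] open 0.7
tool offset mm to target [-0.3 -1.3 -0.7]
time_s: 12.75
position: [0.534, -0.0837, 0.2367]
tcp_rot: [[-0.008, -0.972, 0.237], [0.002, 0.237, 0.972], [-1.0, 0.008, 0.0]]
force: [-9.6, 2.7, 4.8]
opening: 0.007
t 12.75 J [-2.070e+01  3.860e+01  1.016e+02 -1.000e-01  4.030e+01 -9.700e+01] tip tray [-56.2  20.7] tipz 0.0547 z head tray 89.9 F [-9.6  2.7  4.8] open 0.6
tool offset mm to target [-0.3 -0.2 -0.7]
```

```bash
python3 -m crank '[{"offset":[0,-0.002,0],"spin":0},{"offset":[0,-0.002,0],"spin":0},{"offset":[0,0,0],"spin":0},{"offset":[0,0,0],"spin":0}]'
python3 - <<'E'
from h import *
go((-56,20),.055)
p=bot.capture("scene");cv2.imwrite("pics/s7.png",cv2.resize(p["pixels"][170:350,160:380],None,fx=3,fy=3))
P=cloud(p);T=w2t(P);z=P[...,2]
hsv=cv2.cvtColor(p["pixels"],cv2.COLOR_BGR2HSV).astype(int);H,S=hsv[...,0],hsv[...,1]
m=(abs(z-.028)<.005)&(H>45)&(H<90)&(S>60)&(T[...,0]>-40)&(T[...,0]<140)&(abs(T[...,1]-50)<70)
q=cv2.minAreaRect(T[m].astype(np.float32));print("book",q,np.percentile(T[m],[1,99],axis=0))
E
```

```text
time_s: 13.15
position: [0.5354, -0.084, 0.2366]
tcp_rot: [[-0.016, -0.972, 0.236], [0.004, 0.236, 0.972], [-1.0, 0.017, 0.0]]
force: [-16.1, 2.0, 10.7]
opening: 0.004
t 13.15 J [-2.070e+01  3.870e+01  1.012e+02 -1.000e-01  4.100e+01 -9.690e+01] tip tray [-54.8  20.7] tipz 0.0546 z head tray 89.9 F [-16.1   2.   10.7] open 0.4
tool offset mm to target [-0.4  1.2 -0.7]
book ((54.027183532714844, 59.137271881103516), (105.0372314453125, 142.02365112304688), 89.96784210205078) [[-14.1985907    7.83943858]
 [121.90466562 110.90334572]]
```

View pics/s7.png

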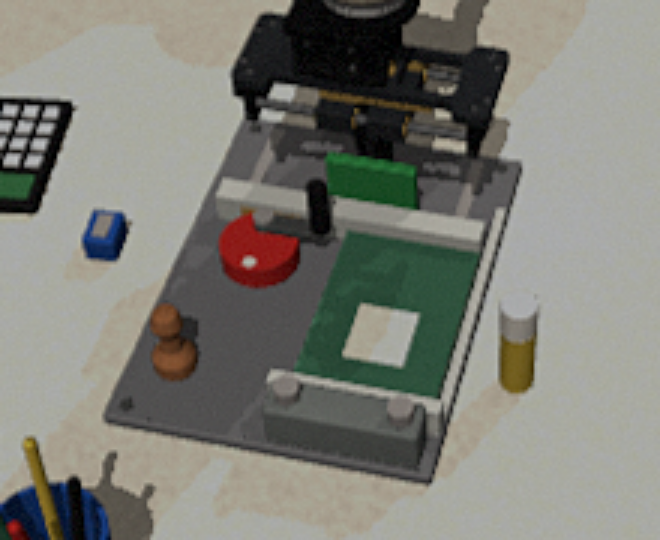

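The slide has stalled, with force rising and the wrist tilting slightly. The book appears square, its rear edge level with the bar at crop (410,240). I'll back off and check from clear views.

```bash
python3 -m crank '[{"offset":[0,0.006,0],"spin":0},{"offset":[0,0.02,0],"spin":0},{"offset":[0,0.02,0],"spin":0},{"offset":[-0.03,0,0],"spin":0},{"offset":[-0.04,0,0],"spin":0},{"offset":[-0.04,0,0],"spin":0},{"offset":[-0.04,0,0],"spin":0},{"offset":[-0.02,0.03,0],"spin":0},{"offset":[0,0,0],"spin":0}]'
python3 - <<'E'
from h import *
go((-130,20),.055)
for n in("wrist","scene","top"):
    p=bot.capture(n)
    c={"wrist":np.s_[:,:],"scene":np.s_[170:350,160:380],"top":np.s_[130:330,260:480]}[n]
    f=1 if n=="wrist" else 3
    cv2.imwrite(f"pics/{n}8.png",cv2.resize(p["pixels"][c],None,fx=f,fy=f))
    P=cloud(p);T=w2t(P);z=P[...,2];ok=p["depth"]>0
    hsv=cv2.cvtColor(p["pixels"],cv2.COLOR_BGR2HSV).astype(int);H,S=hsv[...,0],hsv[...,1]
    def st(k,m):
        print(n,k,m.sum(),*(np.round(np.percentile(T[m],[2,50,98],axis=0),1).tolist() if m.any() else ()))
    st("book",ok&(abs(z-.028)<.005)&(H>45)&(H<90)&(S>60)&(T[...,0]>-30)&(T[...,0]<140)&(abs(T[...,1]-50)<70))
    st("plate",ok&(z>.075)&(z<.09)&(T[...,0]>-95)&(T[...,0]<-25)&(abs(T[...,1]-25)<30)&(H>45)&(H<90)&(S>60))
    st("bar",ok&(abs(z-.041)<.004)&(T[...,0]>-70)&(T[...,0]<5)&(T[...,1]>60)&(T[...,1]<100))
    st("stop",ok&(abs(z-.041)<.004)&(T[...,0]>110)&(T[...,0]<150)&(T[...,1]>10)&(T[...,1]<100))
    st("handle",ok&(z>.078)&(z<.097)&(abs(T[...,0])<20)&(abs(T[...,1]+10)<20)&(S<120))
E
```

```text
time_s: 14.1
position: [0.4658, -0.0672, 0.4107]
tcp_rot: [[0.009, -0.971, 0.238], [-0.004, 0.238, 0.971], [-1.0, -0.009, -0.002]]
force: [-0.8, 0.9, -0.2]
opening: 0.006
t 14.1 J [-21.8  17.8 103.3  -0.   58.3 -98.1] tip tray [-126.4   20.7] tipz 0.2287 z head tray 89.8 F [-0.8  0.9 -0.2] open 0.5
tool offset mm to target [173.6   5.3  -0.4]
wrist book 401 [5.9, 6.9] [91.6, 20.1] [101.7, 34.4]
wrist plate 0
wrist bar 89 [-36.6, 61.3] [-35.9, 81.0] [-35.3, 98.8]
wrist stop 0
wrist handle 0
scene book 1854 [-12.5, 8.9] [46.4, 60.0] [121.4, 109.8]
scene plate 106 [-47.0, -4.0] [-39.8, 25.2] [-35.0, 53.6]
scene bar 114 [-37.8, 61.6] [-26.5, 80.5] [-15.1, 99.0]
scene stop 91 [132.6, 16.0] [135.6, 52.6] [139.5, 97.5]
scene handle 37 [-9.1, -16.0] [1.3, -9.4] [8.0, -1.6]
top book 1792 [-11.9, 6.9] [46.7, 57.0] [128.1, 107.5]
top plate 3 [-45.2, 50.2] [-43.0, 50.8] [-40.6, 51.3]
top bar 67 [-35.9, 70.0] [-23.6, 86.5] [-6.6, 98.0]
top stop 176 [133.1, 11.5] [140.1, 53.1] [148.0, 97.7]
top handle 39 [-7.6, -17.6] [-0.7, -11.4] [7.0, -3.9]
```

View pics/top8.png

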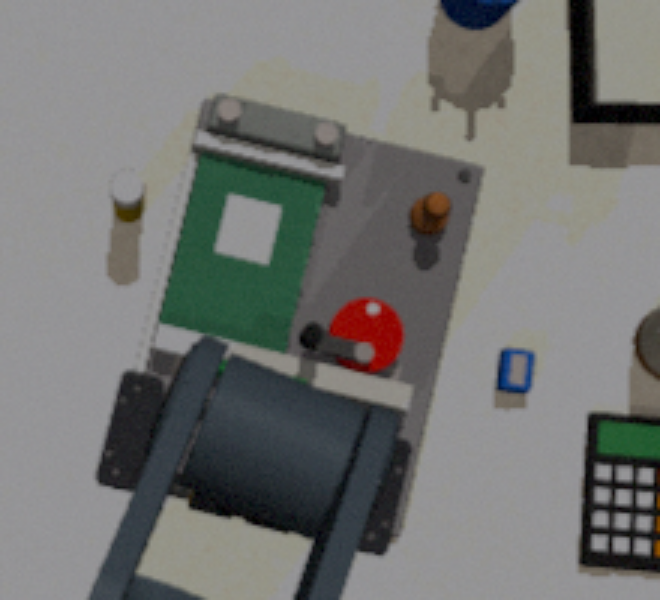

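View pics/scene8.png

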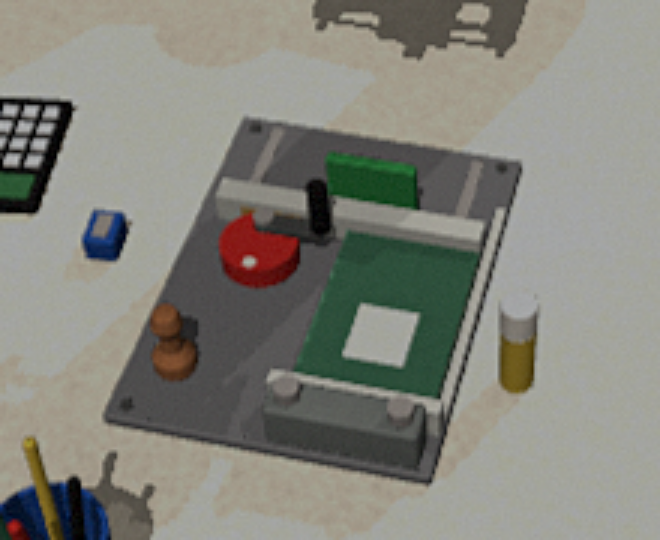

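```bash
python3 -c "
from rig import bot
print(bot.read_state()['force']);print(bot.hand_in())"
```

```text
[ 0.47055811  0.41294014 -0.65925714]
the job is handed in; nothing more can be done
None
```

I turned the cam to its low point, then pushed the slide home with the fingertips and handed the job in at about 14 s. Nothing was lifted and the robot was clear of everything. `hand_in()` gave no verdict.

- **Cam:** I pushed the handle anticlockwise from about 0.2 rad with part-open fingers, using up to 16 N near the end. Afterwards the handle's top measured near tray (0, -9) mm, against (0, -10) at the stop, so the cam is at about π. I did not feel a distinct stop.
- **Slide:** I pushed the green plate with shut fingers until the slide stalled. The force rose from about 4 N to 19 N with almost no further travel. The plate's rear face was at about x = -46 mm, which puts the slide at about 43–44 mm.
- **Notebook:** It lies flat, and measured square to well under 0.06 rad. Its rear edge is at about x = -13 mm, so its centre is about 60 mm ahead of the tray origin, against 59 mm at home.
- **Other things:** The stamp, glue stick and sharpener look unmoved in the pictures. I checked these by eye, not by measurement. The arm stayed well away from the rest.

**Disagreements between checks:** The cameras differed by 2–3 mm on some points. In the last top view the arm hid most of the plate, so the slide figure rests on the scene camera and the force stall. The last scene view put the notebook's front edge at x = 121 mm because the back stop hides it from that side. The top view put it at 128 mm.

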